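# Fit the brake disc to the trailer hub and pin it

## Robot

A 7-joint arm with a two-finger parallel gripper is mounted at the origin on the work surface; the furniture and walls round the work are solid. World frame = base frame: x ahead of the robot, y to its left, z up, the work surface at z = 0. Lengths are in m, angles in rad, forces in N, time in s.
With the tool pointing down it reaches from about 0.425 to 0.875 m from the base axis. Payload 4.7 kg.
Tool frame: the origin (TCP) lies at the centre of the arm's flange, where the gripper is bolted on; the fingertips stand 182 mm ahead of it and the grasp point (between the pads) lies 164 mm ahead of it; z points along the fingers, y is the line along which they close (so a half turn about z gives the same grasp; the last joint's range is limited). The gripper opens to 87 mm and grips with 3 to 60 N. Pads are 19 mm wide; open, the fingers measure 117 mm over their backs; the gripper's body (75 mm by 190 mm) begins 51 mm behind the grasp point.
Start: joints at [-1.107, 0.321, -0.07, 1.45, 0.023, 1.371, -0.057], TCP at [0.283, 0.585, 0.405] pointing down, gripper open.
Joint ranges: [-2.86, 2.86], [-0.3, 2.09], [-1.38, 1.24], [0.06, 2.45], [-1.56, 4.7], [0.09, 2.05], [-2.69, 2.69]. Speed limits (rad/s): [2.57, 2.57, 3.14, 3.14, 3.14, 3.14, 3.14].

## Interface

Orientations are given as a rotation vector (axis times angle).
In Python, from plant import robot, snapshot gives the robot as it stands. The module is installed in compiled form; this text tells all that it offers.
- The arm moves only by the shell command python3 -m crank 'ROWS' [OPENING] [FORCE]. ROWS is JSON, a list of rows, each a list of 6 numbers: the shift along the world's x, y, z in mm, then the turn, a rotation vector about the world's x, y, z in rad. In form: [[dx, dy, dz, ax, ay, az], ...]. A call has 1 to 8 rows; each row shifts and turns the commanded pose from where the row before left it; what a row does not reach is not made up. A row lasts 1/10 s, in which the tool goes at most 50 mm and 8.59 degrees, less where a joint would pass 70% of its speed; a pose out of reach is approached as far as the arm can. A call with a gripper value outside its range is refused whole. OPENING is the opening, from -1 (shut) to 1 (fully open), so that 0 is half open, set as the call begins (- or left out, the last holds). The fingers move at their own pace and stop on an object; FORCE is the grip in N (left out, the last holds). Time passes only in rows, so rows that do not move let the fingers close. It gives the time, the measured TCP pose, the force, the opening and the grip force at its end, in the units of the state.
- robot.get_state(): the state, without advancing time (a new reading comes with each control period).
- snapshot(name): name is "scene" or "top" or "wrist"; returns a dict with "color" (384x512x3 uint8, red, green, blue), "intrinsics" (3x3 intrinsics, pixels), "extrinsics" (4x4, takes a point from world to camera coordinates). Camera axes: x right, y down, z forward; pixel columns grow to the right and rows downward; lengths in m; the calibration is good to about 2 mm. A picture is of the moment at which its call begins. There is no depth.
- robot.finish_job(): hands the job in; it is judged then, once.
The state is a dict: "t": time; "joint_positions": joint angles; "dq": joint speeds; "joint_torque": joint torques, N m; "tool_pos": TCP position; "orientation": TCP orientation; "contact_force": force on the tool from outside, world axes, zero at the start; "moment": the same for the moment, N m; "gripper_width": finger opening in m; "grip_force": force on a finger pad.
Only numpy, scipy, OpenCV 4.12 (cv2) and the standard library are available. Lean on these libraries where they do the work, as an engineer would, in place of code of your own. Each camera call takes 0.05 s, during which the arm holds its last target. There are 200 camera calls.

## Task

Fit the brake disc to the hub on its stand: turn it until its three large holes line up with the hub's three studs, and slide it on until it sits fully home and flat. Then take the red-handled alignment pin from its wooden rack and push it down through the disc's brass-ringed hole into the brass-ringed bore of the hub until its collar rests on the disc, and let go. Leave the tools and other things on the bench where they are.

Things in the scene. Friction and masses are not known exactly. Their poses are not given: they have to be found in the camera images.
- hub: trailer hub on a round blue stand, fixed, axis upright. Stand 120 mm across, 12 mm high; on it a dark steel column 51 mm across with a flat top, the seating face, 60 mm above the bench. Three studs and a pin bore (see the points); in the middle a nose 9 mm across and 9.5 mm high that guides nothing. Origin: on the axis at the bench top; z up, x towards the pin bore.
- hub_stud (a point): tip of one of the hub's three steel studs. They are 9 mm thick and rise 22 mm above the seating face (the last 5 mm tapered), 21 mm from the axis, at 60 (this one), 180 and 300 degrees from the hub's x axis, counter-clockwise from above
- hub_bore (a point): centre of the mouth of the hub's pin bore, in the plane of the seating face: 10 mm wide, 47 mm deep, ringed with brass, 17 mm from the axis on the hub's +x axis
- brake_disc: loose steel brake disc, 0.42 kg (varies by a fifth), lying hat up. Ring 140 mm across, 8 mm thick; in its middle a hollow round hat 64 mm across, open below, its top 42 mm above the disc's underside and 6 mm thick. Grip the hat across its 64 mm. Origin: centre of the underside; z up. Seated, the hat's top rests on the seating face, the origin 24 mm over the bench, studs 16 mm above the hat.
- disc_stud_hole (a point): top of one of the disc's three plain stud holes, 13 mm wide, 21 mm from its axis at 60 (this one), 180 and 300 degrees from the disc's x axis. There is also a six-sided centre hole, 15 mm across. The disc fits in any of three positions a third of a turn apart
- disc_pin_hole (a point): top of one of the disc's three brass-ringed pin holes, 10 mm wide, 17 mm from its axis at 0 (this one), 120 and 240 degrees from the disc's x axis. Once the disc is on the studs, one of the three lies over the hub's bore
- pin_rack: wooden block, 56 x 56 x 36 mm, fixed to the bench, with a bore of 10 mm, 34 mm deep, in the middle of its top, in which the pin stands. Origin: centre of its underside.
- pin: alignment pin, 60 g, standing loose in the rack: steel shank 6 mm thick, 30 mm long, its last 6 mm tapered; then a brass collar 16 mm across, 4 mm thick, resting on the rack; then a round red handle 12 mm thick, 61 mm long. Grip the upper half of the handle, to clear the studs. Origin: the tip; z up along the pin. Home, its collar rests on the hat and its tip is 36 mm above the bench.
- pin_collar (a point): on the pin's axis at the underside of its collar, 30 mm above the tip
- wrench: adjustable wrench, 182 mm long, lying flat on the bench: leave alone
- black_tape: roll of black electrical tape, 68 mm across and 19 mm high: leave alone
- nail_jar: small glass jar of nails with a lid, 52 mm across and 74 mm high: leave alone
- tape_measure: yellow pocket tape measure, 84 mm long and 37 mm high: leave alone

How it is judged:
On the way, in this order (a step that is already met when the one before it is completed fails the run):
1. the disc is on the studs, fully home and flat on the hub (z of brake_disc in the frame of hub between 0.022 and 0.0265 m and horizontal distance between brake_disc and hub below 0.004 m and angle between brake_disc's own z axis and vertical below 0.04 rad), for 0.2 s.
2. the pin is through disc and hub, its collar down on the disc (horizontal distance between pin and hub_bore below 0.004 m and z of pin_collar in the frame of hub below 0.069 m and angle between pin's own z axis and vertical below 0.12 rad), for 0.2 s.
At the end, for the whole second after the job is handed in: The disc sits on the studs (within 2.5 mm of fully home and 4 mm of the hub's axis, level within 0.04 rad); the pin stands in the hub's bore through the disc (tip within 4 mm of its axis, collar within 3 mm of fully down, upright within 0.12 rad); both at rest (all of step 1 and all of step 2 and linear speed of each of brake_disc, pin below 0.02 m/s); the robot touches nothing.
It fails at once if a tool or other thing on the bench was moved by more than 30 mm (distance of any of wrench, black_tape, nail_jar, tape_measure from where it was at the start of the episode above 0.03 m).
It also fails if it takes over 54 s, if anything falls off the work surface, if the arm or the gripper's body presses on something with over 40 N, if the wrist force passes 120 N, or if a joint passes its speed limit or range.

## Working session

There is one attempt and no reset: what is moved stays moved. The work goes in short steps, Python scripts to look and compute and a shell command to move; the robot and the scene stay as the last step left them, time stands still between calls to the robot, and variables do not carry over. Pictures are saved under pics/ and viewed, at most 10 in all, crops included, and the job is handed in when it is done.

```bash
mkdir -p pics; cat > h.py <<'E'
import numpy as np, cv2
from plant import robot, snapshot
from scipy.spatial.transform import Rotation as R
def shot(n,f):
    s=snapshot(n); cv2.imwrite('pics/'+f+'.png',s['color'][:,:,::-1]); np.savez('pics/'+f+'.npz',K=s['intrinsics'],E=s['extrinsics']); return s
def px2w(f,uv,z):
    d=np.load('pics/'+f+'.npz');K,E=d['K'],d['E']
    r=E[:3,:3].T@np.linalg.inv(K)@np.array([uv[0],uv[1],1.]); c=-E[:3,:3].T@E[:3,3]
    return c+r*(z-c[2])/r[2]
def w2px(f,p):
    d=np.load('pics/'+f+'.npz');K,E=d['K'],d['E']
    q=K@(E[:3,:3]@np.array(p)+E[:3,3]); return q[:2]/q[2]
E
python3 - <<'E'
from h import *
a=shot('top','t0');b=shot('scene','s0');shot('wrist','w0')
for f in('t0','s0','w0'):
    d=np.load('pics/'+f+'.npz');print(d['K'].round(1).tolist(),d['E'].round(3).tolist())
cv2.imwrite('pics/t0b.png',cv2.resize(a['color'][:,:,::-1],(800,600),interpolation=cv2.INTER_CUBIC))
print(robot.get_state())
E
```

```text
[[363.0, 0.0, 253.0], [0.0, 363.0, 195.9], [0.0, 0.0, 1.0]] [[0.016, -1.0, -0.015, 0.081], [-0.992, -0.014, -0.124, 0.506], [0.124, 0.017, -0.992, 0.869], [0.0, 0.0, 0.0, 1.0]]
[[437.8, 0.0, 248.3], [0.0, 437.8, 187.7], [0.0, 0.0, 1.0]] [[0.737, -0.676, 0.012, -0.287], [-0.501, -0.557, -0.662, 0.328], [0.454, 0.482, -0.749, 0.746], [0.0, 0.0, 0.0, 1.0]]
[[343.5, 0.0, 256.4], [0.0, 343.5, 188.9], [0.0, 0.0, 1.0]] [[0.434, 0.901, -0.002, -0.649], [0.868, -0.418, 0.269, -0.033], [0.242, -0.119, -0.963, 0.391], [0.0, 0.0, 0.0, 1.0]]
{'t': 0.15, 'joint_positions': array([-1.10688551,  0.32165   , -0.07009777,  1.45140534,  0.02261138,
        1.370798  , -0.05687872]), 'dq': array([ 7.04738997e-04, -1.34629454e-03, -4.24225346e-05, -3.92107387e-03,
       -5.21982219e-05,  1.39819522e-04, -7.08739613e-04]), 'joint_torque': array([-5.79258540e-04, -4.91802478e+01, -4.04857602e-01, -3.12876964e+01,
       -6.40386762e-02,  4.03851829e-02,  9.47628178e-05]), 'tool_pos': array([0.28257224, 0.58519322, 0.40390913]), 'orientation': array([-7.00474069e-01, -3.06226215e+00,  2.28503253e-03]), 'contact_force': array([ 0.05615426, -0.04643817,  0.02629822]), 'moment': array([-0.001565  ,  0.03643648, -0.02548291]), 'grip_force': 0.0, 'gripper_width': 0.08724676140349666}
```

View pics/t0b.png

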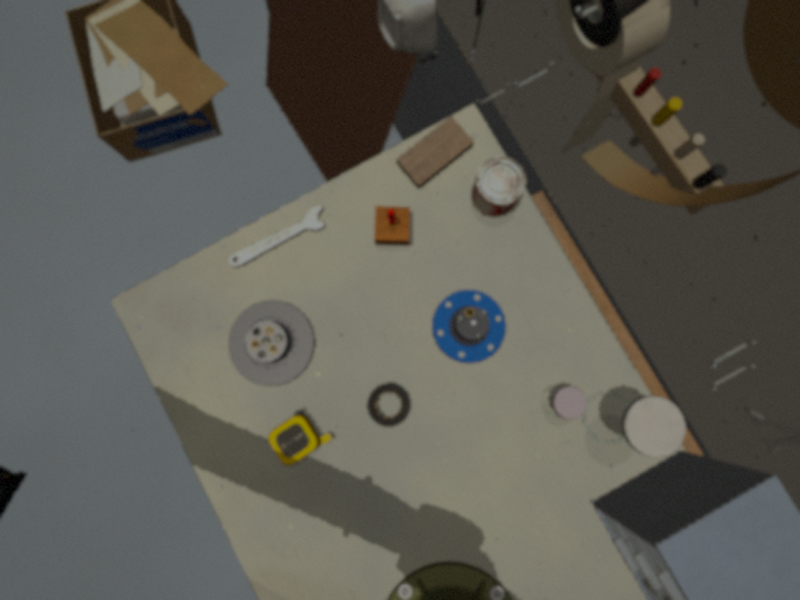

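View pics/s0.png

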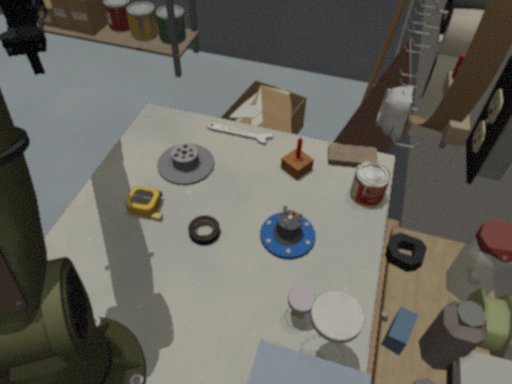

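The top view (800x600 scale) shows the disc hat at about (267,341), the hub top at (471,325), the pin rack at (393,225), the wrench at (278,237), the yellow tape at (295,438) and the black tape at (389,404). The scene view agrees with this.

```bash
python3 - <<'E'
from h import *
for n,uv,z in[('disc',(267,341),.042),('disc ring',(272,342.5),.008),('hub',(471,325),.06),('stand',(469,326),.012),('rack',(393,225),.036),('pintop',(391,215),.101)]:
    print(n,px2w('t0',np.array(uv)*.64,z).round(4))
s=robot.get_state();Rm=R.from_rotvec(s['orientation']).as_matrix();print(Rm.round(3))
d=np.load('pics/w0.npz');E=d['E'];c=-E[:3,:3].T@E[:3,3];print('cam in tool',(Rm.T@(c-s['tool_pos'])).round(4));print((Rm.T@E[:3,:3].T).round(3))
print('wrist view centre at bench',px2w('w0',(256,189),0.04))
E
```

```text
disc [0.4454 0.2885 0.042 ]
disc ring [0.4451 0.2885 0.008 ]
hub [ 0.4735 -0.0281  0.06  ]
stand [ 0.4762 -0.0305  0.012 ]
rack [0.6356 0.0944 0.036 ]
pintop [0.6332 0.0961 0.101 ]
[[-0.901  0.435 -0.001]
 [ 0.435  0.901 -0.001]
 [-0.    -0.001 -1.   ]]
cam in tool [0.0742 0.0005 0.0198]
[[ 0.    -0.963 -0.269]
 [ 1.     0.001 -0.001]
 [ 0.001 -0.269  0.963]]
wrist view centre at bench [0.30223589 0.57493168 0.04      ]
```

```bash
python3 -m crank '[[20,-37,-5,0,0,0],[20,-37,-5,0,0,0],[20,-37,-5,0,0,0],[20,-37,-5,0,0,0],[20,-37,-5,0,0,0],[20,-37,-5,0,0,0],[20,-37,-5,0,0,0],[20,-37,-5,0,0,0]]' && python3 -m crank '[[0,0,0,0,0,0],[0,0,0,0,0,0]]' && python3 - <<'E'
from h import *
s=shot('wrist','w1');st=robot.get_state();print(st['t'],st['tool_pos'],st['orientation'])
# rectify hat-top plane: 1 px=0.25mm around estimate
c=np.array([.4454,.2885]);n=640;m=.00016
def corner(i,j):return [c[0]+(n/2-j)*m,c[1]+(n/2-i)*m,.042]
src=np.float32([w2px('w1',corner(i,j)) for i,j in((0,0),(n,0),(n,n),(0,n))]);dst=np.float32([(0,0),(n,0),(n,n),(0,n)])
cv2.imwrite('pics/w1r.png',cv2.warpPerspective(s['color'][:,:,::-1],cv2.getPerspectiveTransform(src,dst),(n,n),flags=cv2.INTER_CUBIC)[20:620])
E
```

```text
t: 0.95
tool_pos: [0.4431, 0.2876, 0.3645]
orientation: [0.7, 3.063, 0.0]
contact_force: [0.5, 0.0, -0.5]
gripper_width: 0.0869
grip_force: 0.0
t: 1.15
tool_pos: [0.443, 0.2883, 0.3646]
orientation: [-0.705, -3.061, -0.0]
contact_force: [0.6, 0.9, -0.2]
gripper_width: 0.0869
grip_force: 0.0
1.2 [0.44235156 0.28968475 0.36469505] [-7.00527524e-01 -3.06191281e+00 -6.60870001e-04]
```

View pics/w1r.png

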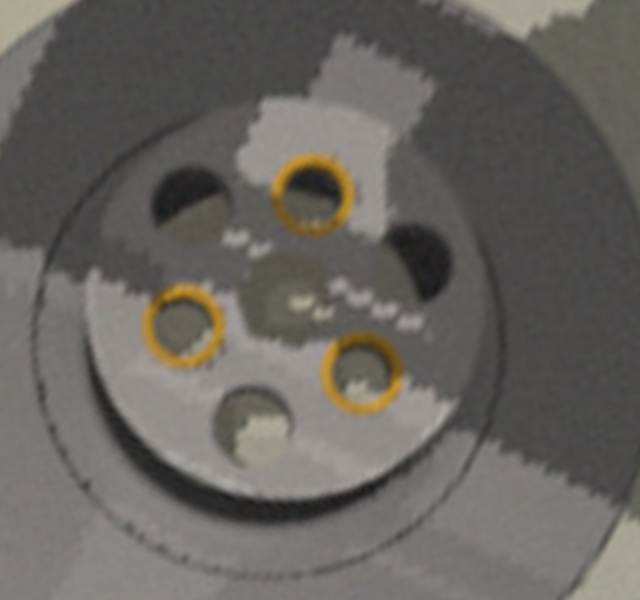

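The rectified view of the hat is clear. Its brass rings are at (313,195), (184,326) and (362,373), which puts the centre near (.4457,.2939) and the disc angle at about -14.5° (mod 120). Next I'll look at the hub and the rack from above.

```bash
python3 -m crank '[[4,-40,0,0,0,0],[4,-40,0,0,0,0],[4,-40,0,0,0,0],[4,-40,0,0,0,0],[4,-40,0,0,0,0],[4,-40,0,0,0,0],[4,-40,0,0,0,0],[3,-40,0,0,0,0]]' | head -2 && python3 -m crank '[[0,0,0,0,0,0],[0,0,0,0,0,0]]'|head -2 && python3 - <<'E'
from h import *
shot('wrist','w2');st=robot.get_state();print(st['tool_pos'],st['orientation'])
E
python3 -m crank '[[20,15,0,0,0,0],[20,15,0,0,0,0],[20,15,0,0,0,0],[20,15,0,0,0,0],[20,15,0,0,0,0],[20,15,0,0,0,0],[20,16,0,0,0,0],[20,16,0,0,0,0]]' | head -2 && python3 -m crank '[[0,0,0,0,0,0],[0,0,0,0,0,0]]'|head -2 && python3 - <<'E'
from h import *
shot('wrist','w3');st=robot.get_state();print(st['tool_pos'],st['orientation'])
n=400;out=[]
for f,c,z,m in(('w2',(.4745,-.029),.06,.0002),('w3',(.6356,.0944),.036,.0003)):
    C=lambda i,j:[c[0]+(n/2-j)*m,c[1]+(n/2-i)*m,z]
    src=np.float32([w2px(f,C(i,j)) for i,j in((0,0),(n,0),(n,n),(0,n))]);dst=np.float32([(0,0),(n,0),(n,n),(0,n)])
    out.append(cv2.warpPerspective(cv2.imread('pics/'+f+'.png'),cv2.getPerspectiveTransform(src,dst),(n,n),flags=cv2.INTER_CUBIC))
cv2.imwrite('pics/w23.png',np.hstack(out))
E
```

```text
t: 2.0
tool_pos: [0.4738, -0.0303, 0.3651]
t: 2.2
tool_pos: [0.4738, -0.0298, 0.365]
[ 0.47379965 -0.02877326  0.36485033] [-6.96729164e-01 -3.06329290e+00 -1.28500886e-03]
t: 3.05
tool_pos: [0.6339, 0.0955, 0.3641]
t: 3.25
tool_pos: [0.6332, 0.0941, 0.3638]
[0.63306731 0.0927104  0.36418097] [-6.96707475e-01 -3.06196795e+00  7.94426424e-04]
```

View pics/w23.png

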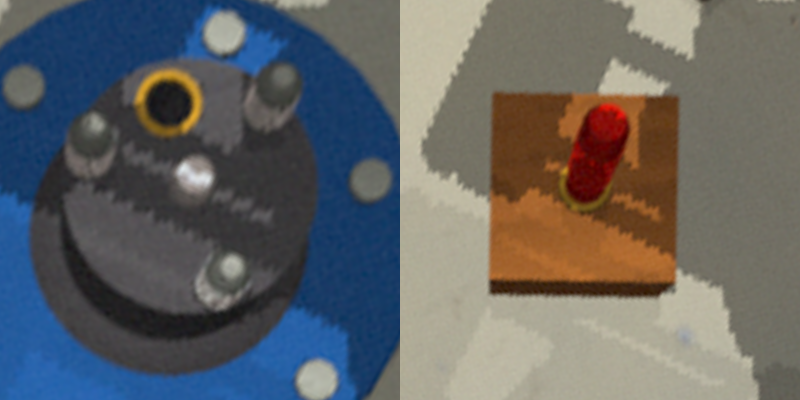

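```bash
cat >> h.py <<'E'
def fit(model,obs):  # 2d rigid: returns centre, angle
    m=np.array(model,float);o=np.array(obs,float);z=(o-o.mean(0))@[1,1j];w=(m-m.mean(0))@[1,1j]
    a=np.angle((z*w.conj()).sum());Rr=np.array([[np.cos(a),-np.sin(a)],[np.sin(a),np.cos(a)]])
    c=o.mean(0)-Rr@m.mean(0);return c,np.degrees(a),np.linalg.norm(o-(m@Rr.T+c),axis=1)
def pol(r,d):return [r*np.cos(np.radians(d)),r*np.sin(np.radians(d))]
def unwarp(f,c,z,m,n,uv,z2): # warped px -> original px -> world at z2
    return px2w(f,w2px(f,[c[0]+(n/2-uv[1])*m,c[1]+(n/2-uv[0])*m,z]),z2)[:2]
E
python3 - <<'E'
from h import *
R0=R.from_rotvec([-.7005,-3.0622,0]).as_matrix()
for f in('w0','w1','w2','w3'):
    E=np.load('pics/'+f+'.npz')['E'];c=-E[:3,:3].T@E[:3,3];print(f,(c-R0@[.0742,.0005,.0198]).round(4),R.from_matrix(E[:3,:3]).as_rotvec().round(4))
a=lambda uv,z:unwarp('w2',(.4745,-.029),.06,.0002,400,uv,z)
obs=[a((168,103),.06),a((90,129),.082),a((231,267),.082),a((285,77),.082)]
print('hub',fit([[.017,0],pol(.021,60),pol(.021,180),pol(.021,300)],obs))
b=lambda uv:unwarp('w1',(.4454,.2885),.042,.00016,640,(uv[0],uv[1]+20),.042)
print('disc',fit([pol(.017,k) for k in(0,120,240)]+[pol(.021,k) for k in(60,180,300)],[b(p) for p in((313,195),(184,326),(362,373),(192,205),(253,426),(412,263))]))
r=lambda uv,z:unwarp('w3',(.6356,.0944),.036,.0003,400,(uv[0]-400,uv[1]),z)
print('rack',r((584,188.5),.036),'pintop',r((609,122),.101),'collar',r((585,188),.04))
E
```

```text
w0 [0.2826 0.5852 0.4039] [-2.4575 -1.5436 -0.2089]
w1 [0.4432 0.2885 0.3647] [-2.4608 -1.5403 -0.21  ]
w2 [ 0.4739 -0.0298  0.3651] [-2.4585 -1.5443 -0.2121]
w3 [0.6332 0.0938 0.3641] [-2.4562 -1.5498 -0.2096]
hub (array([ 0.47721419, -0.02691764]), np.float64(14.824410524137274), array([2.53680307e-04, 5.06810782e-04, 4.79399337e-05, 4.14608082e-04]))
disc (array([0.44572, 0.29394]), np.float64(-14.586094208853448), array([4.78034622e-05, 7.85669579e-05, 8.46972647e-05, 1.61844937e-04,
       1.57054785e-04, 8.66278104e-05]))
rack [0.63905 0.0992 ] pintop [0.63951131 0.09904531] collar [0.63825758 0.09925861]
```

```bash
python3 -m crank '[[-23.5,25,0,0,0,0],[-23.5,25,0,0,0,0],[-23.5,25,0,0,0,0],[-23.5,25,0,0,0,0],[-23.5,25,0,0,0,0],[-23.5,25,0,0,0,0],[-23.5,25,0,0,0,0],[-23.5,26,0,0,0,0]]' | head -2; python3 -m crank '[[0,0,0,0,0,0],[0,0,-25,0,0,0],[0,0,-30,0,0,0],[0,0,-30,0,0,0],[0,0,-30,0,0,0],[0,0,-25,0,0,0],[0,0,-20,0,0,0],[0,0,-8,0,0,0]]'; python3 -m crank '[[0,0,0,0,0,0],[0,0,0,0,0,0],[0,0,0,0,0,0],[0,0,0,0,0,0],[0,0,0,0,0,0],[0,0,0,0,0,0],[0,0,0,0,0,0],[0,0,0,0,0,0]]' -1 35
```

```text
t: 4.1
tool_pos: [0.444, 0.2924, 0.3652]
t: 4.9
tool_pos: [0.4448, 0.2909, 0.195]
orientation: [-0.701, -3.06, 0.005]
contact_force: [0.6, 0.9, -0.8]
gripper_width: 0.0869
grip_force: 0.0
t: 5.7
tool_pos: [0.4462, 0.2927, 0.1979]
orientation: [0.7, 3.061, 0.003]
contact_force: [-1.1, -0.7, 6.3]
gripper_width: 0.0631
grip_force: 35.0
```

```bash
python3 -m crank '[[0,0,5,0,0,0],[0,0,15,0,0,0],[0,0,22,0,0,0],[0,0,22,0,0,0],[0,0,22,0,0,0],[0,0,22,0,0,0],[0,0,15,0,0,0],[0,0,7,0,0,0]]'; python3 -m crank '[[4,-20,0,0,0,0.07],[4,-40,0,0,0,0.07],[4,-45,0,0,0,0.07],[4,-45,0,0,0,0.07],[4,-45,0,0,0,0.07],[4,-45,0,0,0,0.07],[4,-45,0,0,0,0.07],[3.5,-35,0,0,0,0.023]]';python3 -m crank '[[0,0,0,0,0,0],[0,0,0,0,0,0],[0,0,0,0,0,0]]'; python3 - <<'E'
from h import *
s=shot('wrist','w4')
cv2.imwrite('pics/w4b.png',cv2.resize(s['color'][:,:,::-1],(800,600),interpolation=cv2.INTER_CUBIC))
E
```

```text
t: 6.5
tool_pos: [0.4456, 0.2923, 0.3277]
orientation: [0.7, 3.062, 0.001]
contact_force: [-0.4, -0.3, -3.4]
gripper_width: 0.063
grip_force: 35.0
t: 7.3
tool_pos: [0.4762, -0.0307, 0.3259]
orientation: [0.099, -3.138, 0.001]
contact_force: [1.1, 0.8, -4.3]
gripper_width: 0.0635
grip_force: 35.0
t: 7.6
tool_pos: [0.4768, -0.0266, 0.3261]
orientation: [0.101, -3.138, -0.001]
contact_force: [-0.1, -1.6, -3.6]
gripper_width: 0.0634
grip_force: 35.0
```

View pics/w4b.png

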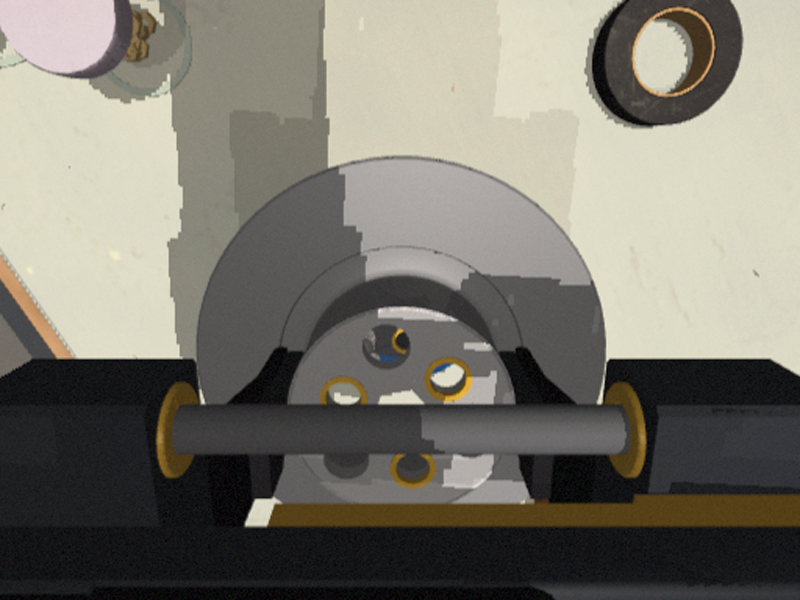

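The held disc is visible between the fingers, in 800x600 pixels: brass rings at (448,379), (412,468) and a partly hidden one at (344,396), and a stud hole at (386,346). I'll average out the pose noise and compare the disc with the hub in the commanded frame.

```bash
cat >> h.py <<'E'
def tool(xyz,yaw): # yaw added to start orientation
    return np.array(xyz),R.from_rotvec([0,0,yaw])*R.from_rotvec([-.7005,-3.0622,0])
def setE(f,g,xyz,yaw,ct,rc): # write npz g with nominal camera from commanded pose
    p,r=tool(xyz,yaw);c=p+r.apply(ct);Rc=(r*rc).as_matrix().T
    E=np.eye(4);E[:3,:3]=Rc;E[:3,3]=-Rc@c;np.savez('pics/'+g+'.npz',K=np.load('pics/'+f+'.npz')['K'],E=E)
E
python3 - <<'E'
from h import *
P={'w1':([.443,.289,.365],0),'w2':([.474,-.031,.365],0),'w3':([.634,.0925,.365],0),'w4':([.4775,-.0265,.327],.513)}
cs=[];rs=[];T=[]
es=[('w1',np.load('pics/w1.npz')['E']),('w2',np.load('pics/w2.npz')['E']),('w3',np.load('pics/w3.npz')['E'])]
for i in range(12):
    es.append(('w4',snapshot('wrist')['extrinsics']));T.append(robot.get_state()['tool_pos'])
print('tool',np.mean(T,0),np.std(T,0))
for f,E in es:
    p,r=tool(*P[f]);cs.append(r.inv().apply(-E[:3,:3].T@E[:3,3]-p));rs.append(r.inv()*R.from_matrix(E[:3,:3].T))
ct=np.mean(cs,0);rc=R.concatenate(rs).mean();print(ct,np.std(cs,0),rc.as_matrix().round(4))
np.savez('cam.npz',ct=ct,rc=rc.as_quat())
for f in P:setE(f,f+'n',*P[f],ct,rc)
a=lambda uv,z:px2w('w2n',w2px('w2',[.4745+(200-uv[1])*.0002,-.029+(200-uv[0])*.0002,.06]),z)[:2]
print('hub',fit([[.017,0],pol(.021,60),pol(.021,180),pol(.021,300)],[a((168,103),.06),a((90,129),.082),a((231,267),.082),a((285,77),.082)]))
o={ 'b1':(448.5,379),'b2':(412,468.5),'b3':(344,396),'s':(386,346)}
q={k:px2w('w4n',np.array(v)*.64,.172)[:2] for k,v in o.items()};print(q)
# disc x axis candidates: s sits 60deg from b1 and b3
obs=[q['b1'],q['b2'],q['b3'],q['s']]
for s in((0,120,240,300),(0,240,120,60)):print(fit([pol(.017,s[0]),pol(.017,s[1]),pol(.017,s[2]),pol(.021,s[3])],obs))
r=lambda uv,z:px2w('w3n',w2px('w3',[.6356+(200-uv[1])*.0003,.0944+(200-(uv[0]-400))*.0003,.036]),z)
print('rack',r((584,188.5),.036),'pintop',r((609,122),.101),'collar',r((585,188),.04))
E
```

```text
tool [ 0.47709225 -0.02708756  0.3266931 ] [5.79970249e-05 4.76203280e-04 1.40908934e-04]
[0.07433703 0.00045701 0.02004133] [0.00037515 0.00055194 0.00024111] [[ 1.400e-03 -9.632e-01 -2.689e-01]
 [ 1.000e+00  1.600e-03 -4.000e-04]
 [ 8.000e-04 -2.689e-01  9.632e-01]]
hub (array([ 0.47680201, -0.02820803]), np.float64(14.869893576269437), array([2.23904010e-04, 4.88417873e-04, 9.21745649e-05, 3.86513803e-04]))
{'b1': array([ 0.46368906, -0.01384737]), 'b2': array([ 0.49214231, -0.02182941]), 'b3': array([ 0.47062744, -0.04213017]), 's': array([ 0.45520784, -0.0314229 ])}
(array([ 0.47548322, -0.02593179]), np.float64(-104.8092645647476), array([2.94764423e-02, 4.33693438e-04, 2.90856354e-02, 1.47616874e-05]))
(array([ 0.47550664, -0.02602112]), np.float64(134.18282133429526), array([3.51216095e-05, 1.56104206e-04, 3.48464980e-04, 2.63600576e-04]))
rack [0.64015163 0.09762031 0.036     ] pintop [0.64059259 0.09744159 0.101     ] collar [0.63935537 0.09768046 0.04      ]
```

```bash
python3 -m crank '[[0.6,-0.9,-5,0,0,0.006],[0.6,-0.9,-15,0,0,0.006],[0,0,-15,0,0,0],[0,0,-15,0,0,0],[0,0,-12,0,0,0],[0,0,-8,0,0,0],[0,0,0,0,0,0],[0,0,0,0,0,0]]'; python3 - <<'E'
from h import *
s=shot('wrist','w5');ims=[snapshot('wrist')['color'] for _ in range(3)]
im=np.mean([s['color']]+ims,0).astype(np.uint8)[:,:,::-1]
cv2.imwrite('pics/w5b.png',cv2.resize(im[190:330,170:340],None,fx=4.2,fy=4.2,interpolation=cv2.INTER_CUBIC))
E
```

```text
t: 9.05
tool_pos: [0.4786, -0.0295, 0.257]
orientation: [-0.118, 3.139, -0.0]
contact_force: [-0.7, -0.1, -2.9]
gripper_width: 0.0634
grip_force: 35.0
```

View pics/w5b.png

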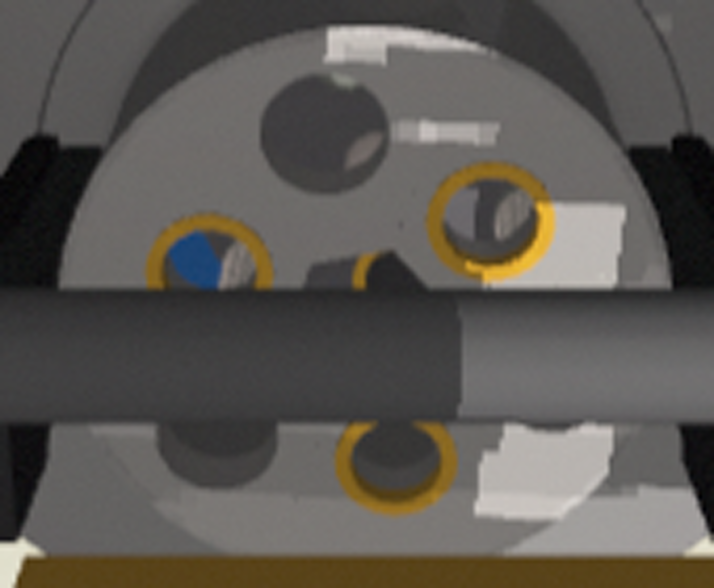

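```bash
python3 - <<'E'
from h import *
d=np.load('cam.npz');ct,rc=d['ct'],R.from_quat(d['rc'])
setE('w5','w5n',[.4787,-.0283,.257],.525,ct,rc)
o={'b1':(491,223),'b2':(396,460),'s':(325,133)}
q=[px2w('w5n',np.array(v)/4.2+[170,190],.102)[:2] for v in o.values()]
c,a,e=fit([pol(.017,0),pol(.017,240),pol(.021,60)],q);print('disc',c,a%120,e)
im=cv2.imread('pics/w5b.png')
def circ(ctr,ang,r,rad,z,col,k):
    p=np.array(ctr)+pol(r,ang)
    pts=[(w2px('w5n',[p[0]+rad*np.cos(t),p[1]+rad*np.sin(t),z])-[170,190])*4.2 for t in np.linspace(0,6.3,40)]
    cv2.polylines(im,[np.int32(pts)],False,col,1)
h=(.4768,-.0282);A=14.87
for k in(60,180,300):
    circ(h,A+k,.021,.0045,.077,(0,255,0),0);circ(h,A+k,.021,.0045,.06,(0,255,0),0)
circ(h,A,.017,.005,.06,(255,0,255),0);circ(h,A,0,.0045,.0695,(255,255,0),0);circ(h,A,0,.0255,.06,(255,255,0),0)
for k in(0,120,240):circ(c,a+k,.017,.005,.102,(0,0,255),0);circ(c,a+k+60,.021,.0065,.102,(0,0,255),0)
cv2.imwrite('pics/w5o.png',im)
E
```

```text
disc [ 0.47686637 -0.02775899] 15.332647499857586 [2.16849941e-04 1.71825020e-04 6.22413952e-05]
```

View pics/w5o.png

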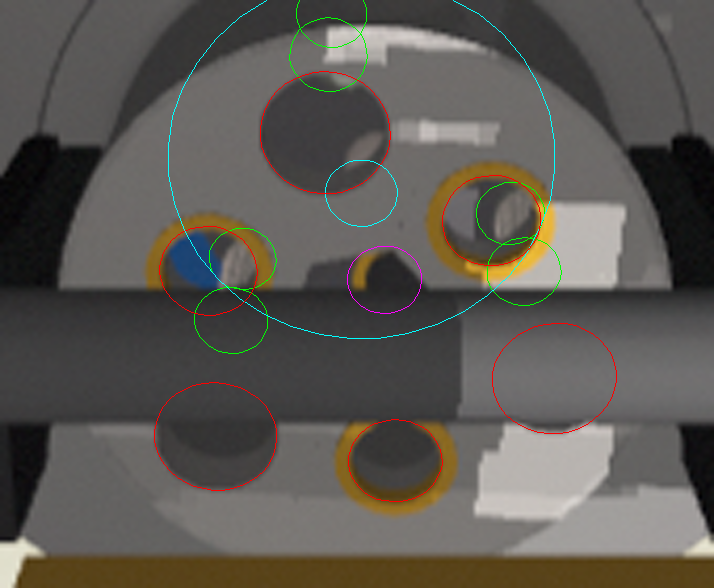

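The overlay puts the bore and studs about 12 px further right than predicted, so the hub lies about 1.5 mm more towards +y. I'll shift the disc +1.1 mm in y and lower it.

```bash
python3 -m crank '[[0,1.1,0,0,0,-0.006],[0,0,-4,0,0,0],[0,0,-4,0,0,0],[0,0,-4,0,0,0],[0,0,-3,0,0,0],[0,0,-2,0,0,0],[0,0,-2,0,0,0],[0,0,0,0,0,0]]'; python3 -m crank '[[0,0,-1,0,0,0],[0,0,-1,0,0,0],[0,0,-1,0,0,0],[0,0,0,0,0,0]]'
```

```text
t: 10.05
tool_pos: [0.4782, -0.0284, 0.2375]
orientation: [0.109, -3.139, 0.0]
contact_force: [-0.6, -0.3, -4.5]
gripper_width: 0.0634
grip_force: 35.0
t: 10.45
tool_pos: [0.4783, -0.0283, 0.2347]
orientation: [0.109, -3.14, -0.0]
contact_force: [-0.4, -0.5, -3.4]
gripper_width: 0.0632
grip_force: 35.0
```

No contact, and the stud tips are already inside the holes. Continuing down.

```bash
python3 -m crank '[[0,0,-3,0,0,0],[0,0,-3,0,0,0],[0,0,-3,0,0,0],[0,0,-2,0,0,0],[0,0,-1,0,0,0],[0,0,0,0,0,0]]'; python3 -m crank '[[0,0,-1,0,0,0],[0,0,-0.7,0,0,0],[0,0,0,0,0,0]]'
```

```text
t: 11.05
tool_pos: [0.4783, -0.0283, 0.2226]
orientation: [0.109, -3.139, 0.0]
contact_force: [0.3, 0.2, -3.0]
gripper_width: 0.0634
grip_force: 35.0
t: 11.35
tool_pos: [0.4785, -0.0284, 0.2219]
orientation: [-0.109, 3.14, 0.001]
contact_force: [-3.5, -0.2, 5.4]
gripper_width: 0.0631
grip_force: 35.0
```

```bash
python3 -m crank '[[0,0,0.5,0,0,0],[0,0,0,0,0,0],[0,0,0,0,0,0],[0,0,0,0,0,0],[0,0,0,0,0,0]]' 1; python3 -m crank '[[0,0,10,0,0,0],[0,0,20,0,0,0],[0,0,25,0,0,0],[0,0,25,0,0,0],[0,0,25,0,0,0],[0,0,25,0,0,0],[0,0,13.5,0,0,0],[0,0,0,0,0,0]]';python3 -m crank '[[0,0,0,0,0,0],[0,0,0,0,0,0],[0,0,0,0,0,0]]'|head -2; python3 - <<'E'
from h import *
s=shot('wrist','w6')
cam=np.load('cam.npz');setE('w6','w6n',[.4787,-.0272,.3648],.519,cam['ct'],R.from_quat(cam['rc']))
c=(.4768,-.0267);n=560;m=.00016;z=.066
C=lambda i,j:[c[0]+(n/2-j)*m,c[1]+(n/2-i)*m,z]
src=np.float32([w2px('w6n',C(i,j)) for i,j in((0,0),(n,0),(n,n),(0,n))]);dst=np.float32([(0,0),(n,0),(n,n),(0,n)])
cv2.imwrite('pics/w6r.png',cv2.warpPerspective(s['color'][:,:,::-1],cv2.getPerspectiveTransform(src,dst),(n,n),flags=cv2.INTER_CUBIC))
E
```

```text
t: 11.85
tool_pos: [0.4784, -0.0283, 0.2215]
orientation: [-0.109, 3.14, 0.0]
contact_force: [0.5, -0.4, 0.4]
gripper_width: 0.0859
grip_force: 0.0
t: 12.65
tool_pos: [0.479, -0.0285, 0.3673]
orientation: [-0.109, 3.135, 0.001]
contact_force: [-0.4, 0.6, -0.2]
gripper_width: 0.0869
grip_force: 0.0
t: 12.95
tool_pos: [0.4779, -0.0283, 0.3638]
```

View pics/w6r.png

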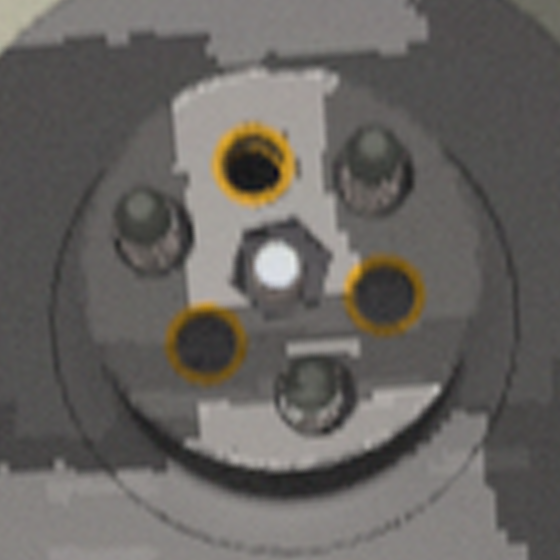

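The disc is on all three studs and looks flat. The brass hole over the bore is at (255,164), with the bore open below it. Next is the pin.

```bash
python3 -m crank '[[20,15,0,0,0,0],[20,15,0,0,0,0],[20,16,0,0,0,0],[20,16,0,0,0,0],[20,16,0,0,0,0],[20,16,0,0,0,0],[20,16,0,0,0,0],[21,16,0,0,0,0]]'|head -2; python3 -m crank '[[0,0,0,0,0,0],[0,0,-15,0,0,0],[0,0,-25,0,0,0],[0,0,-25,0,0,0],[0,0,-25,0,0,0],[0,0,-17,0,0,0],[0,0,-10,0,0,0],[0,0,0,0,0,0]]'; python3 -m crank '[[0,0,0,0,0,0],[0,0,0,0,0,0],[0,0,0,0,0,0],[0,0,0,0,0,0],[0,0,0,0,0,0],[0,0,0,0,0,0],[0,0,0,0,0,0],[0,0,0,0,0,0]]' -1 20;python3 -m crank '[[0,0,0,0,0,0],[0,0,0,0,0,0],[0,0,0,0,0,0]]'
```

```text
t: 13.8
tool_pos: [0.64, 0.0985, 0.364]
t: 14.6
tool_pos: [0.6385, 0.0972, 0.2465]
orientation: [0.108, -3.137, 0.001]
contact_force: [0.1, 0.1, 0.7]
gripper_width: 0.0872
grip_force: 0.0
t: 15.4
tool_pos: [0.6393, 0.0977, 0.2481]
orientation: [0.109, -3.14, -0.0]
contact_force: [-0.0, 0.3, -0.2]
gripper_width: 0.0308
grip_force: 0.0
t: 15.7
tool_pos: [0.6393, 0.0977, 0.248]
orientation: [0.109, -3.14, -0.0]
contact_force: [0.1, -0.1, -0.1]
gripper_width: 0.0112
grip_force: 20.0
```

```bash
python3 -m crank '[[0,0,5,0,0,0],[0,0,15,0,0,0],[0,0,20,0,0,0],[0,0,22,0,0,0],[0,0,22,0,0,0],[0,0,20,0,0,0],[0,0,11,0,0,0],[0,0,5,0,0,0]]'; python3 -m crank '[[-10,-8,0,0,0,0],[-20,-17,0,0,0,0],[-22,-19,0,0,0,0],[-22,-19,0,0,0,0],[-22,-19,0,0,0,0],[-22,-18,0,0,0,0],[-17,-14,0,0,0,0],[-10,-7,0,0,0,0]]'|head -2;python3 -m crank '[[0,0,-12,0,0,0],[0,0,-12,0,0,0],[0,0,-10,0,0,0],[0,0,0,0,0,0],[0,0,0,0,0,0],[0,0,0,0,0,0]]'; python3 - <<'E'
from h import *
s=shot('wrist','w7')
im=np.mean([s['color']]+[snapshot('wrist')['color'] for _ in range(3)],0).astype(np.uint8)[:,:,::-1]
cv2.imwrite('pics/w7b.png',cv2.resize(im[140:290,160:350],None,fx=4,fy=4,interpolation=cv2.INTER_CUBIC))
E
```

```text
t: 16.5
tool_pos: [0.6396, 0.0975, 0.3702]
orientation: [-0.108, 3.137, 0.001]
contact_force: [-0.6, -0.1, -0.4]
gripper_width: 0.0113
grip_force: 20.0
t: 17.3
tool_pos: [0.4921, -0.0253, 0.3669]
t: 17.9
tool_pos: [0.4948, -0.0231, 0.3342]
orientation: [-0.109, 3.139, -0.0]
contact_force: [-0.5, -1.0, 0.6]
gripper_width: 0.0109
grip_force: 20.0
```

View pics/w7b.png

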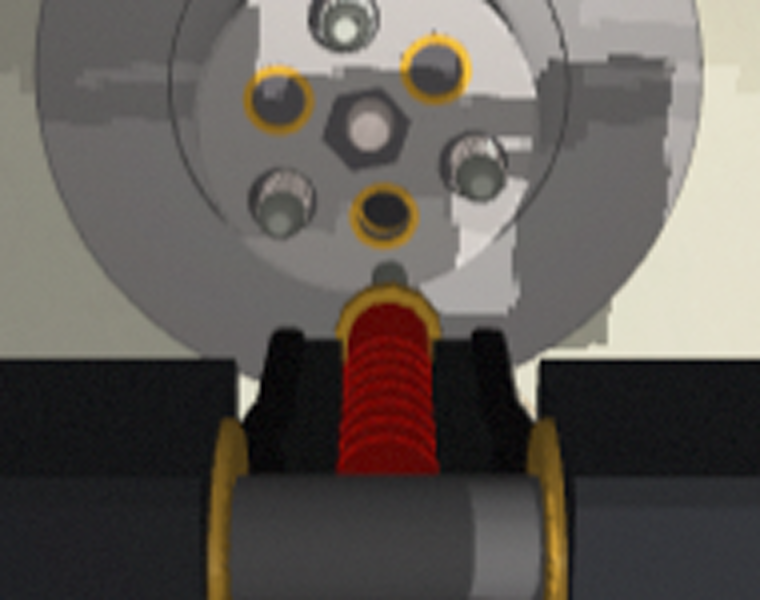

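The view shows the pin's tip at about (389,273) crop px, pointing straight at the target hole at (384,215).

```bash
python3 - <<'E'
from h import *
d=np.load('cam.npz');setE('w7','w7n',[.4947,-.0227,.3338],.519,d['ct'],R.from_quat(d['rc']))
f=lambda v:np.array(v)/4+[160,140]
q=[px2w('w7n',f(v),.066)[:2] for v in((384,215),(436,70),(279,100))]
for s in((0,120,240),(0,240,120)):print(fit([pol(.017,k) for k in s],q))
print('hole',q[0],'bore',px2w('w7n',f((386,211)),.060)[:2])
for z in(.0918,.0978,.1218):print(z,(w2px('w7n',[.4947,-.0227,z])-[160,140])*4)
E=np.load('pics/w7n.npz')['E'];u=[(w2px('w7n',[.4947+r*np.cos(t),-.0227+r*np.sin(t),z])-[160,140])*4 for r,z in((.003,.0978),(.0015,.0918),(.008,.1258)) for t in np.linspace(0,6.28,60)]
u=np.array(u).reshape(3,60,2);print(u.min(1),u.max(1))
E
```

```text
(array([ 0.47694279, -0.02716907]), np.float64(15.113141916710848), array([1.50402991e-04, 1.23108979e-04, 7.28438305e-05]))
(array([ 0.47694279, -0.02716907]), np.float64(160.56742335994164), array([0.03231753, 0.02486149, 0.00745635]))
hole [ 0.49320505 -0.02275064] bore [ 0.49413831 -0.02231099]
0.0918 [383.38180504 266.19736354]
0.0978 [383.29522273 277.69347771]
0.1218 [382.90004867 330.16339365]
[[365.21981429 260.51327883]
 [374.56735884 257.81496735]
 [328.16171982 288.41975065]] [[401.35125005 294.74517893]
 [392.18729828 274.54723312]
 [437.42857405 390.6288912 ]]
```

```bash
python3 -m crank '[[-1,-0.8,-4,0,0,0],[0,0,-6,0,0,0],[0,0,-6,0,0,0],[0,0,-4,0,0,0],[0,0,-3,0,0,0],[0,0,-2,0,0,0],[0,0,-1,0,0,0],[0,0,0,0,0,0]]'; python3 -m crank '[[0,0,-1,0,0,0],[0,0,-1,0,0,0],[0,0,-1,0,0,0],[0,0,-1,0,0,0],[0,0,-1,0,0,0],[0,0,0,0,0,0]]'
```

```text
t: 18.9
tool_pos: [0.4933, -0.0241, 0.308]
orientation: [0.109, -3.14, -0.0]
contact_force: [-0.2, -0.0, -0.3]
gripper_width: 0.011
grip_force: 20.0
t: 19.5
tool_pos: [0.4933, -0.0241, 0.3029]
orientation: [0.109, -3.139, -0.0]
contact_force: [0.1, 0.1, -0.9]
gripper_width: 0.0113
grip_force: 20.0
```

```bash
python3 -m crank '[[0,0,-1,0,0,0],[0,0,-1,0,0,0],[0,0,-1,0,0,0],[0,0,-1,0,0,0],[0,0,-1,0,0,0],[0,0,0,0,0,0]]'; python3 -m crank '[[0,0,-1,0,0,0],[0,0,-1,0,0,0],[0,0,-1,0,0,0],[0,0,-1,0,0,0],[0,0,-1,0,0,0],[0,0,0,0,0,0]]'
```

```text
t: 20.1
tool_pos: [0.4933, -0.0241, 0.2979]
orientation: [0.109, -3.139, -0.0]
contact_force: [-1.0, 0.7, -0.7]
gripper_width: 0.0113
grip_force: 20.0
t: 20.7
tool_pos: [0.4933, -0.0242, 0.2929]
orientation: [0.109, -3.139, -0.0]
contact_force: [-0.2, 0.9, -0.5]
gripper_width: 0.0111
grip_force: 20.0
```

The pin is about 9 mm into the bore with no resistance, so I'll continue to the collar.

```bash
python3 -m crank '[[0,0,-2,0,0,0],[0,0,-2,0,0,0],[0,0,-2,0,0,0],[0,0,-2,0,0,0],[0,0,-2,0,0,0],[0,0,-2,0,0,0],[0,0,-1,0,0,0],[0,0,0,0,0,0]]'; python3 -m crank '[[0,0,-1,0,0,0],[0,0,-1,0,0,0],[0,0,0,0,0,0]]'
```

```text
t: 21.5
tool_pos: [0.4933, -0.0242, 0.2799]
orientation: [0.109, -3.139, -0.0]
contact_force: [0.3, -0.2, -0.3]
gripper_width: 0.0114
grip_force: 20.0
t: 21.8
tool_pos: [0.4933, -0.0241, 0.278]
orientation: [0.109, -3.14, -0.0]
contact_force: [0.5, 0.2, 0.1]
gripper_width: 0.0115
grip_force: 20.0
```

```bash
python3 -m crank '[[0,0,-0.7,0,0,0],[0,0,-0.7,0,0,0],[0,0,0,0,0,0]]'; python3 -m crank '[[0,0,0,0,0,0],[0,0,0,0,0,0],[0,0,0,0,0,0],[0,0,0,0,0,0],[0,0,0,0,0,0]]' 1; python3 -m crank '[[0,0,10,0,0,0],[0,0,20,0,0,0],[0,0,25,0,0,0],[0,0,25,0,0,0],[0,0,20,0,0,0],[0,0,0,0,0,0],[0,0,0,0,0,0],[0,0,0,0,0,0]]'; python3 - <<'E'
from h import *
a=snapshot('wrist')['color'];b=snapshot('scene')['color'];f=lambda i:cv2.resize(i[:,:,::-1],(400,400),interpolation=cv2.INTER_CUBIC)
cv2.imwrite('pics/end.png',np.hstack([f(a[90:290,150:350]),f(b[180:270,245:335])]))
E
```

```text
t: 22.1
tool_pos: [0.4937, -0.0242, 0.2778]
orientation: [-0.109, 3.139, 0.001]
contact_force: [-1.5, 0.2, 6.5]
gripper_width: 0.0113
grip_force: 20.0
t: 22.6
tool_pos: [0.4933, -0.0242, 0.2765]
orientation: [0.109, -3.14, -0.0]
contact_force: [-0.4, -0.8, -0.2]
gripper_width: 0.0432
grip_force: 0.0
t: 23.4
tool_pos: [0.4929, -0.0241, 0.3757]
orientation: [0.109, -3.138, 0.0]
contact_force: [-0.0, -0.4, -0.2]
gripper_width: 0.0864
grip_force: 0.0
```

View pics/end.png

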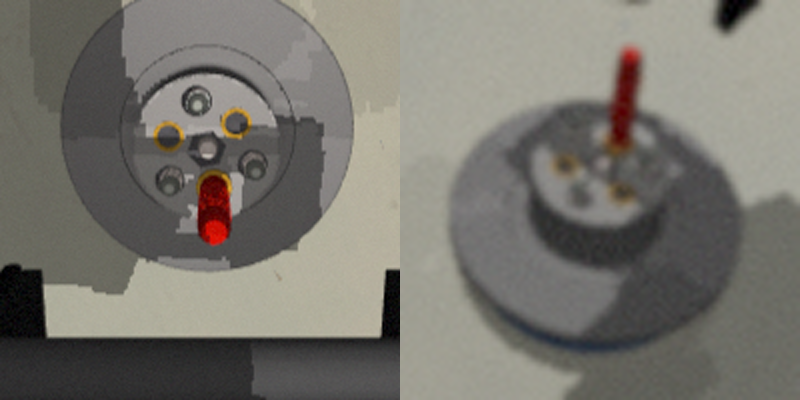

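The disc lies flat on the hub, the pin stands upright with its collar on the hat, and the gripper is clear.

```bash
python3 -c "
from plant import robot
print(robot.finish_job())"
```

```text
the job is handed in; nothing more can be done
None
```

The brake disc is seated flat on the hub, the alignment pin is through it with its collar on the disc, and the job was handed in at about 23.5 s; no verdict came back.

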